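# Slide the reading lens to the red stop

### The job

The reading lens of the plate stand is held on its rail by a spring brake. With closed fingertips press down the yellow pad in the middle of the lens carriage to free the brake and, keeping the pad down, push the carriage along the rail until it comes gently right up against the red stop, then let the pad spring up and move clear. Do not grip or lift anything, keep off the lens, and leave the dishes and everything else where they are.

Things in the scene. Friction and masses are not known exactly. Their poses are not given: they have to be found in the camera images.
- stand: White plate-reading stand, fixed, 200 x 312 mm, base top 16 mm up; origin: centre of its underside; x points away from its rail, y along the rail, z up. Aluminium rail along y at x = -60 mm, 44 mm wide, 290 mm long, its top 46 mm up. Two dark dish seats at x = 45, y = +75 and -75 mm. Left of it (world x over 0.54, y -0.12 to 0.28) a 280 mm tall analyser, behind it a microscope.
- carriage: Dark lens carriage on the rail, 74 mm across the rail (x), 76 mm along it (y); origin on the rail's centre line, on its top, midway along the carriage; axes as the stand's. Its frame's top is 12 mm above the origin, its two end cheeks' 24 mm. Slides only along the stand's y, between the stops (0.8 N drag when free). Brake on: holds against about 8 N.
- pad_top (a point): Middle of the top face of the yellow ribbed release pad in the middle of the carriage: 40 mm (x) by 56 mm (y), 18 mm above the carriage's origin when up, 64 mm above the worktop. Along y it lies between two raised dark end cheeks of the carriage, 58 mm apart, 9 mm thick, 6 mm higher than the pad; along x it is open. Axes as the carriage's. It moves with the pad.
- release_pad (a joint): How far the yellow pad is pressed down, m: 0 = up, brake on; 0.004 = fully down. Spring: 8 N to start it, 10 N fully down. From about 0.0005 on the brake is off and the carriage runs freely; let go, the pad springs up and the brake holds again.
- lens: Round reading lens in a dark ring, 94 mm wide and 14 mm thick, carried by the carriage on a stiff yoke of two thin steel bars; origin: centre of its underside, 105 mm along x from the carriage's origin and 62 mm above the worktop; its top is 76 mm up. Not to be touched.
- red_stop: Red stop clamped over the rail near one end (either end, see its position), fixed: 56 mm across the rail, 14 mm along it (y), top 16 mm above its origin, which lies on the rail's top, midway. Axes as the stand's. When the carriage is against it, the two origins are 45 mm apart along y and the lens is over that side's dish. Pushing over 25 N against it is too hard.
- blue_stop: Blue stop, the same as the red one, at the other end of the rail. Not the one wanted.
- dish_left: Clear petri dish with lid, 93 mm wide, 17 mm high, standing loose in the stand's seat at y = +75 mm; origin: centre of its underside; a bystander
- dish_right: The same dish in the seat at y = -75 mm; origin: centre of its underside; a bystander
- sample_cup: White sample cup with red lid, 58 mm wide, 70 mm high; origin: centre of its underside; a bystander
- stain_bottle: White dropper bottle with purple cap, 36 mm wide, 98 mm high; origin: centre of its underside; a bystander
- marker_pen: Blue and white marker, 135 mm long, 17 mm thick, lying along its y; origin: centre of its underside; a bystander

How it is judged:
On the way, in this order (a step that is already met when the one before it is completed fails the run):
1. the yellow pad is pressed down (value of joint release_pad above 0.0015 m), for 0.1 s.
2. the carriage is pushed up against the red stop with the pad down (y of carriage in the frame of red_stop between -0.047 and 0.047 m and value of joint release_pad above 0.0005 m), for 0.1 s.
At the end, for the whole second after the job is handed in: The carriage stands at rest against the red stop (gap under 2 mm, lens over that dish), the yellow pad is up and the brake holds; the dishes are within 8 mm and the other loose things within 15 mm of where they stood (y of carriage in the frame of red_stop between -0.047 and 0.047 m and value of joint release_pad below 0.0008 m and linear speed of carriage below 0.005 m/s and distance of each of dish_left, dish_right from where it was at the start of the episode below 0.008 m and distance of each of sample_cup, stain_bottle, marker_pen from where it was at the start of the episode below 0.015 m); the robot touches nothing.
It fails at once if the carriage is rammed or forced hard against a stop (contact force between carriage and red_stop above 25 N or contact force between carriage and blue_stop above 25 N).
It fails at once if the carriage is dragged along with the brake on (pad not pressed) (linear speed of carriage above 0.01 m/s and value of joint release_pad below 0.0003 m).
It fails at once if the carriage is gripped: the fingers reach down past the pad on either side of it (contact force between the fingers and carriage above 1 N and z of the grasp point in the frame of pad_top below 0.004 m).
It fails at once if the lens is touched (contact force between any of the fingers, the arm and lens above 1 N).
It fails at once if a dish is shifted in or lifted out of its seat, or another loose thing is moved or lifted (distance of any of dish_left, dish_right from where it was at the start of the episode above 0.008 m or distance of any of sample_cup, stain_bottle, marker_pen from where it was at the start of the episode above 0.015 m).
It also fails if it takes over 40 s, if anything falls off the work surface, if the arm or the gripper's body presses on something with over 40 N, if the wrist force passes 120 N, or if a joint passes its speed limit or range.

### The arm

A 7-joint arm with a two-finger parallel gripper is mounted at the origin on a cart in front of the work surface, level with it; the furniture and walls round the work are solid. World frame = base frame: x ahead of the robot, y to its left, z up, the work surface at z = 0. Lengths are in m, angles in rad, forces in N, time in s.
With the tool pointing down it reaches from about 0.425 to 0.875 m from the base axis. Payload 9.9 kg.
Tool frame: the origin (TCP) lies on the centre line of the jaws, within the pads' length; the fingertips stand 17 mm ahead of it and the grasp point (between the pads) lies 2 mm behind it; y points along the fingers, z is the direction in which the jaws open and shut, and the axes are right-handed (so a half turn about y gives the same grasp; the last joint's range is limited). The gripper opens to 85 mm and grips with 20 to 120 N. Pads are 22 mm wide; open, the fingers measure 114 mm over their backs; the gripper's body (76 mm by 85 mm) begins 54 mm behind the grasp point. The pads swing forward as they close: fully open they stand 13 mm farther back than shut.
Start: joints at [-1.243, 0.576, 0.025, 1.437, -0.015, 1.129, -0.057], TCP at [0.27, 0.619, 0.248] pointing down, gripper open.
Joint ranges: [-2.76, 2.76], [-0.34, 2.15], [-1.52, 1.57], [0.19, 2.46], [-1.09, 4.23], [0.17, 1.99], [-2.82, 2.82]. Speed limits (rad/s): [2.22, 2.22, 3.01, 3.01, 3.14, 3.14, 3.14].

### API

Orientations are given as a unit quaternion [x, y, z, w].
In Python, from workcell import monitor, imaging, arm gives the robot as it stands. The module is installed in compiled form; this text tells all that it offers.
- The arm moves only by the tool play_rows, never from a script. Its argument "series" is a list of rows, each a list of 7 numbers: the shift along the tool's x, y, z in cm, then the turn, a rotation vector about the tool's x, y, z in degrees, then the opening, from 0 (shut) to 1 (fully open). A call has exactly 10 rows; each row shifts and turns the pose as measured when the row begins, along the tool's axes as they then stand; what a row does not reach is not made up. A row lasts 1/12 s, in which the tool goes at most 41.7 mm and 7.16 degrees, less where a joint would pass 70% of its speed; a pose out of reach is approached as far as the arm can. A call is refused whole if a number of a shift passes 4.17 or a number of a turn 7.16, either way. A call with a gripper value outside its range is refused whole. The fingers move at their own pace and stop on an object; "newtons" is the grip in N (left out, the last holds). Time passes only in rows, so rows that do not move let the fingers close, or fill a call up. It gives the time, the measured TCP pose, the force and the opening at its end, in the units of the state.
- monitor.sense(): the state, without advancing time (a new reading comes with each control period).
- imaging.camera(name): name is "scene" or "top"; returns a dict with "img" (384x512x3 uint8, red, green, blue), "intrinsics" (3x3 intrinsics, pixels), "position" and "rotation" of the camera in the world. Camera axes: x right, y down, z forward; pixel columns grow to the right and rows downward; lengths in m; the calibration is good to about 2 mm. A picture is of the moment at which its call begins. There is no depth.
- arm.close_job(): hands the job in, once; it reports no verdict.
The state is a dict: "time": time; "joint_pos": joint angles; "joint_vel": joint speeds; "tau": joint torques, N m; "position": TCP position; "tool_rot": TCP orientation; "wrist_force": force on the tool from outside, world axes, zero at the start; "wrist_torque": the same for the moment, N m; "finger_gap": finger opening in m.
Only numpy, scipy, OpenCV 4.12 (cv2) and the standard library are available. Lean on these libraries where they do the work, as an engineer would, in place of code of your own. Each camera call takes 0.05 s, during which the arm holds its last target. There are 200 camera calls.

## Working session

There is one attempt and no reset: what is moved stays moved. The work goes in short steps, Python scripts to look and compute and a tool call to move; the robot and the scene stay as the last step left them, time stands still between calls to the robot, and variables do not carry over. Pictures are saved under pics/ and viewed, about 8 in all and at most 12, crops included, and the job is handed in when it is done.

Besides the shell and the picture viewer there is one more tool, called after "Emit:" in YAML: its name, and indented under it one key for each argument. play_rows: Moves the arm, as the interface text tells. Its arguments: {"type":"object","properties":{"series":{"type":"array"},"newtons":{"type":"number"}},"required":["series"]}

```bash
mkdir -p pics
python3 - <<'E'
from workcell import monitor, imaging, arm
import cv2,numpy as np,pickle
s=monitor.sense();print({k:np.round(v,3) for k,v in s.items()})
for n in("scene","top"):
    c=imaging.camera(n);pickle.dump(c,open(f"{n}0.pkl","wb"))
    cv2.imwrite(f"pics/{n}0.png",cv2.resize(c["img"][:,:,::-1],(768,576),interpolation=cv2.INTER_CUBIC))
    print(n,c["intrinsics"],c["position"],c["rotation"])
E
```

```text
{'time': np.float64(0.0), 'joint_pos': array([-1.243,  0.577,  0.025,  1.438, -0.015,  1.129, -0.057]), 'joint_vel': array([ 0.001, -0.   , -0.   ,  0.   , -0.   , -0.   ,  0.001]), 'tau': array([-0.0000e+00, -7.6576e+01,  2.2500e+00, -2.8597e+01,  1.5000e-02,
        1.2000e-02, -0.0000e+00]), 'position': array([0.27 , 0.618, 0.247]), 'tool_rot': array([ 0.693, -0.145,  0.144, -0.692]), 'wrist_force': array([-0.517,  0.876,  0.597]), 'wrist_torque': array([0.006, 0.001, 0.015]), 'finger_gap': np.float64(0.086)}
scene [[387.36213669   0.         255.48821918]
 [  0.         387.36213669 191.59040302]
 [  0.           0.           1.        ]] [ 0.18334761 -0.60439689  0.80557661] [ 0.89670867 -0.29644611  0.10942924 -0.30993306]
top [[366.36333986   0.         248.29333585]
 [  0.         366.36333986 192.27029242]
 [  0.           0.           1.        ]] [ 0.35328068 -0.13518201  1.10231834] [ 0.70948173 -0.69903307  0.06340567 -0.06299328]
```

View pics/top0.png

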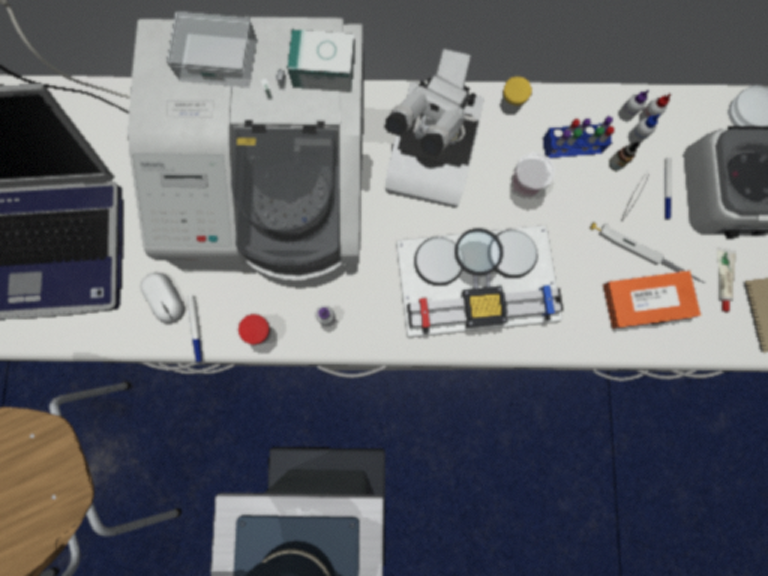

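View pics/scene0.png

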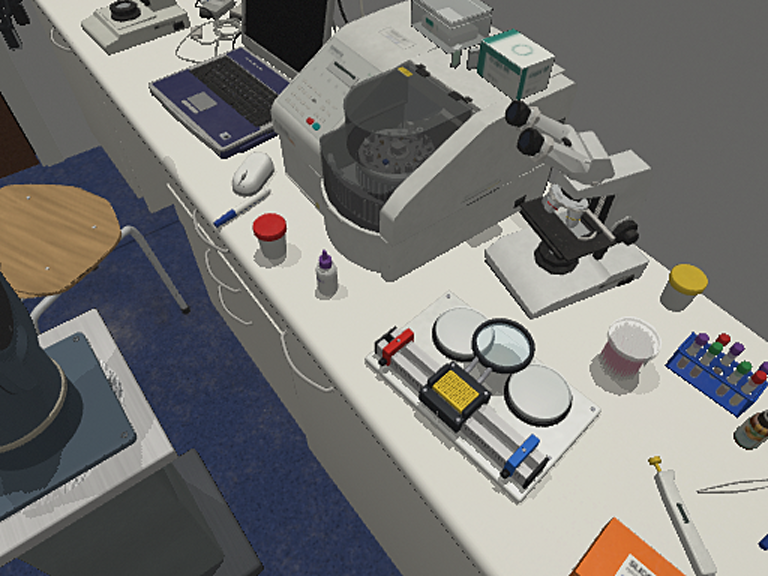

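The top view shows the red stop at (424,312), the pad at (486,306) and the blue stop at (547,300). The carriage must go toward +y (left). The scene view agrees, and the cup, bottle and pen are farther left.

```bash
cat > h.py <<'E'
import cv2,numpy as np
from scipy.spatial.transform import Rotation as R
def ray(c,uv,z):
    d=R.from_quat(c["rotation"]).as_matrix()@np.linalg.inv(c["intrinsics"])@[uv[0],uv[1],1]
    return c["position"]+d*(z-c["position"][2])/d[2]
H={"yellow":((18,110,90),(32,255,255),.064),"red":((0,150,60),(6,255,255),.060),"blue":((100,150,60),(115,255,255),.060)}
def find(c,col,near=(0.45,-0.38),rad=.17):
    lo,hi,z=H[col];hsv=cv2.cvtColor(c["img"],cv2.COLOR_RGB2HSV);m=cv2.inRange(hsv,lo,hi)
    if col=="red":m|=cv2.inRange(hsv,(174,150,60),(180,255,255))
    m=cv2.morphologyEx(m,cv2.MORPH_CLOSE,np.ones((3,3)))
    out=[]
    for k in cv2.findContours(m,cv2.RETR_EXTERNAL,cv2.CHAIN_APPROX_NONE)[0]:
        r=cv2.minAreaRect(k);p=ray(c,r[0],z)
        if np.hypot(*(p[:2]-near))<rad and len(k)>8:
            q=np.array([ray(c,b,z) for b in cv2.boxPoints(r)])
            out.append((len(k),np.round(r[0],1),np.round(p,4),np.round([np.linalg.norm(q[1]-q[0]),np.linalg.norm(q[2]-q[1])],3),np.round(np.degrees(np.arctan2(*(q[1]-q[0])[1::-1])),1)))
    return sorted(out,key=lambda t:-t[0])[:2]
E
python3 - <<'E'
import pickle;from h import *
for n in("top","scene"):
    c=pickle.load(open(n+"0.pkl","rb"))
    for k in H:
        for o in find(c,k):print(n,k,*o)
print(R.from_quat([ 0.693, -0.145,  0.144, -0.692]).as_matrix().round(3))
E
```

```text
top yellow 63 [323.4 203.3] [ 0.5121 -0.3502  0.064 ] [0.06  0.042] -84.3
top red 18 [283.5 213.5] [ 0.4816 -0.236   0.06  ] [0.009 0.02 ] -89.1
top red 13 [282. 203.] [ 0.512  -0.2318  0.06  ] [0.006 0.017] -89.1
top blue 39 [365.  199.5] [ 0.5257 -0.4711  0.06  ] [0.01 0.05] -78.8
scene yellow 63 [303.2 259.9] [ 0.5132 -0.3502  0.064 ] [0.044 0.058] 12.9
scene red 57 [264.5 230.3] [ 0.4938 -0.2395  0.06  ] [0.068 0.024] 11.3
scene blue 58 [346.8 302.7] [ 0.5221 -0.4736  0.06  ] [0.068 0.016] 10.0
[[ 0.917 -0.002  0.4  ]
 [-0.4   -0.001  0.917]
 [-0.001 -1.    -0.002]]
```

Emit:
play_rows:
  series:
    - [0, -2, 0, 0, -6, 0, 0]
    - [0, -2, 0, 0, -6, 0, 0]
    - [0, -2, 0, 0, -6, 0, 0]
    - [0, -2, 0, 0, -6, 0, 0]
    - [0, -2, 0, 0, -6, 0, 0]
    - [0, 0, -3, 0, 0, 0, 0]
    - [0, 0, -3, 0, 0, 0, 0]
    - [0, 0, -3, 0, 0, 0, 0]
    - [0, 0, -3, 0, 0, 0, 0]
    - [0, 0, -3, 0, 0, 0, 0]
  newtons: 40

```text
time: 0.93
position: [0.287, 0.4687, 0.3457]
tool_rot: [0.709, 0.049, -0.055, -0.702]
wrist_force: [-0.1, -0.2, -0.6]
finger_gap: -0.0002
```

Emit:
play_rows:
  series:
    - [1, 0, -3.5, 0, 0, 0, 0]
    - [1, 0, -3.5, 0, 0, 0, 0]
    - [1, 0, -3.5, 0, 0, 0, 0]
    - [1, 0, -3.5, 0, 0, 0, 0]
    - [1, 0, -3.5, 0, 0, 0, 0]
    - [1, 0, -3.5, 0, 0, 0, 0]
    - [1, 0, -3.5, 0, 0, 0, 0]
    - [1, 0, -3.5, 0, 0, 0, 0]
    - [1, 0, -3.5, 0, 0, 0, 0]
    - [1, 0, -3.5, 0, 0, 0, 0]

```text
time: 1.77
position: [0.4378, 0.1205, 0.3468]
tool_rot: [0.709, 0.05, -0.058, -0.701]
wrist_force: [1.8, 0.3, 0.2]
finger_gap: -0.0001
```

Emit:
play_rows:
  series:
    - [0, 0, -3.8, 0, 0, 0, 0]
    - [0, 0, -3.8, 0, 0, 0, 0]
    - [0, 0, -3.8, 0, 0, 0, 0]
    - [0, 0, -3.8, 0, 0, 0, 0]
    - [0, 0, -3.8, 0, 0, 0, 0]
    - [0, 0, -3.8, 0, 0, 0, 0]
    - [0, 0, -3.8, 0, 0, 0, 0]
    - [0, 0, -3.8, 0, 0, 0, 0]
    - [0, 0, -3.8, 0, 0, 0, 0]
    - [0, 0, -3.8, 0, 2, 0, 0]

```text
time: 2.6
position: [0.4953, -0.2734, 0.3494]
tool_rot: [0.709, 0.039, -0.047, -0.702]
wrist_force: [1.7, -0.4, 0.1]
finger_gap: 0.0002
```

```bash
cat > go.py <<'E'
import sys;from h import *
from workcell import monitor
s=monitor.sense();M=R.from_quat(s["tool_rot"]).as_matrix()
t=np.array([float(a) for a in sys.argv[1:4]])
print("pos",s["position"].round(4),"shift cm",(100*M.T@(t-s["position"])).round(2),"\nturn deg",np.degrees((R.from_matrix(M).inv()*R.from_euler("z",float(sys.argv[4]),degrees=True)*R.from_matrix([[1,0,0],[0,0,1],[0,-1,0]])).as_rotvec()).round(2),"F",s["wrist_force"].round(2),"t",s["time"])
E
python3 go.py 0.5125 -0.35 0.2 6.5
```

```text
pos [ 0.4953 -0.2734  0.3494] shift cm [ 0.96 15.   -7.67] 
turn deg [ 0.52  0.48 -0.71] F [ 1.68 -0.42  0.06] t 2.6
```

Emit:
play_rows:
  series:
    - [0.2, 0, -1.9, 0.5, 0.5, -0.7, 0]
    - [0.3, 0, -1.9, 0, 0, 0, 0]
    - [0.2, 0, -1.9, 0, 0, 0, 0]
    - [0.2, 0, -1.9, 0, 0, 0, 0]
    - [0, 3.5, 0, 0, 0, 0, 0]
    - [0, 3.5, 0, 0, 0, 0, 0]
    - [0, 3.5, 0, 0, 0, 0, 0]
    - [0, 3.5, 0, 0, 0, 0, 0]
    - [0, 3.5, 0, 0, 0, 0, 0]
    - [0, 3, 0, 0, 0, 0, 0]

```text
time: 3.43
position: [0.5118, -0.3684, 0.1403]
tool_rot: [0.711, 0.036, -0.032, -0.702]
wrist_force: [0.9, 1.4, 0.1]
finger_gap: -0.0002
```

```bash
python3 go.py 0.5125 -0.35 0.1 6.5
python3 - <<'E'
from h import *
from workcell import imaging
c=imaging.camera("scene");print(*find(c,"yellow"),sep="\n")
cv2.imwrite("pics/s1.png",cv2.resize(c["img"][150:350,190:430,::-1],(720,600),interpolation=cv2.INTER_CUBIC))
E
```

```text
pos [ 0.5118 -0.3684  0.1403] shift cm [0.23 4.01 1.87] 
turn deg [ 0.71 -1.02  0.27] F [0.91 1.45 0.08] t 3.4333
(69, array([303., 260.]), array([ 0.5128, -0.3503,  0.064 ]), array([0.045, 0.058]), np.float64(13.2))
```

View pics/s1.png

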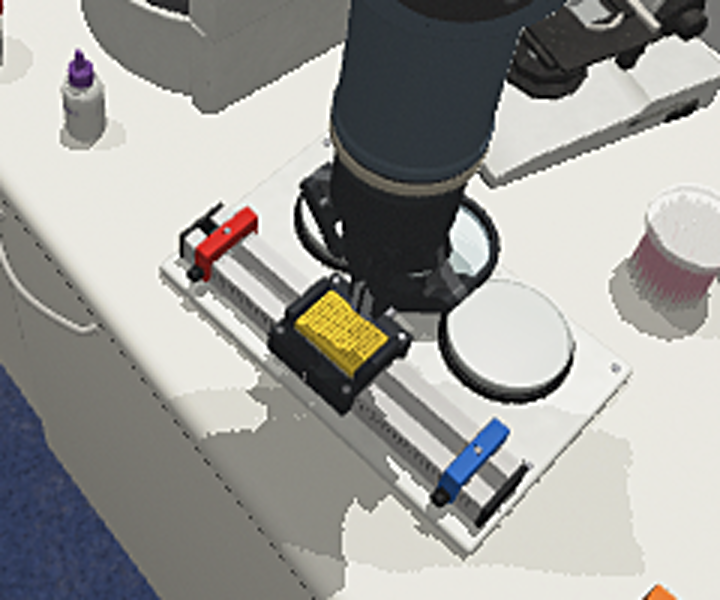

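The gripper hangs above the carriage. The pad, at crop (343,335), is unmoved and the yoke is clear. I'll correct the 19 mm lateral error and then lower.

Emit:
play_rows:
  series:
    - [0.1, 0, 0.6, 0.4, -0.5, 0.2, 0]
    - [0.1, 0, 0.6, 0, 0, 0, 0]
    - [0, 0, 0.5, 0, 0, 0, 0]
    - [0, 0, 0, 0, 0, 0, 0]
    - [0, 1, 0, 0, 0, 0, 0]
    - [0, 1, 0, 0, 0, 0, 0]
    - [0, 1, 0, 0, 0, 0, 0]
    - [0, 0.8, 0, 0, 0, 0, 0]
    - [0, 0, 0, 0, 0, 0, 0]
    - [0, 0, 0, 0, 0, 0, 0]

```text
time: 4.32
position: [0.512, -0.3482, 0.0983]
tool_rot: [0.707, 0.037, -0.038, -0.705]
wrist_force: [0.2, 0.8, 0.4]
finger_gap: -0.0003
```

```bash
python3 go.py 0.5125 -0.35 0.081 6.5
```

```text
pos [ 0.512  -0.3482  0.0983] shift cm [ 0.03  1.73 -0.18] 
turn deg [ 0.13 -0.39 -0.05] F [0.23 0.77 0.42] t 4.3167
```

Emit:
play_rows:
  series:
    - [0, 0.4, -0.3, 0, 0, 0, 0]
    - [0, 0.4, -0.1, 0, 0, 0, 0]
    - [0, 0.4, 0, 0, 0, 0, 0]
    - [0, 0.3, 0, 0, 0, 0, 0]
    - [0, 0, 0, 0, 0, 0, 0]
    - [0, 0, 0, 0, 0, 0, 0]
    - [0, 0.1, 0, 0, 0, 0, 0]
    - [0, 0.1, 0, 0, 0, 0, 0]
    - [0, 0, 0, 0, 0, 0, 0]
    - [0, 0, 0, 0, 0, 0, 0]

```text
time: 5.15
position: [0.5124, -0.3544, 0.0816]
tool_rot: [0.708, 0.037, -0.037, -0.705]
wrist_force: [-1.4, -0.0, -0.8]
finger_gap: -0.0
```

```bash
python3 go.py 0.5125 -0.35 0.079 6.5
```

```text
pos [ 0.5124 -0.3544  0.0816] shift cm [0.06 0.26 0.44] 
turn deg [ 0.24 -0.48  0.02] F [-1.36 -0.02 -0.75] t 5.15
```

Emit:
play_rows:
  series:
    - [0, 0.1, 0, 0, 0, 0, 0]
    - [0, 0.1, 0, 0, 0, 0, 0]
    - [0, 0.1, 0, 0, 0, 0, 0]
    - [0, 0.1, 0, 0, 0, 0, 0]
    - [0, 0.1, 0, 0, 0, 0, 0]
    - [0, 0.1, 0, 0, 0, 0, 0]
    - [0, 0.1, 0, 0, 0, 0, 0]
    - [0, 0.1, 0, 0, 0, 0, 0]
    - [0, 0.1, 0, 0, 0, 0, 0]
    - [0, 0.1, 0, 0, 0, 0, 0]

```text
time: 5.98
position: [0.5129, -0.3577, 0.078]
tool_rot: [0.71, 0.039, -0.034, -0.703]
wrist_force: [-2.4, 0.4, 9.4]
finger_gap: -0.0005
```

```bash
python3 go.py 0.5125 -0.35 0.079 6.5
```

```text
pos [ 0.5129 -0.3577  0.078 ] shift cm [ 0.04 -0.1   0.77] 
turn deg [ 0.59 -0.57  0.34] F [-2.38  0.39  9.37] t 5.9833
```

Emit:
play_rows:
  series:
    - [0, 0.1, 0.1, 0.2, 0, 0.1, 0]
    - [0, 0.1, 0.2, 0.2, 0, 0.1, 0]
    - [0, 0.1, 0.3, 0, 0, 0, 0]
    - [0, 0.1, 0.3, 0, 0, 0, 0]
    - [0, 0.1, 0.3, 0, 0, 0, 0]
    - [0, 0.1, 0.3, 0, 0, 0, 0]
    - [0, 0.1, 0.3, 0, 0, 0, 0]
    - [0, 0.1, 0.2, 0, 0, 0, 0]
    - [0, 0.1, 0.1, 0, 0, 0, 0]
    - [0, 0.1, 0, 0, 0, 0, 0]

```text
time: 6.82
position: [0.5115, -0.3466, 0.0771]
tool_rot: [0.713, 0.039, -0.03, -0.699]
wrist_force: [-2.9, 0.5, 10.5]
finger_gap: 0.0
```

```bash
python3 go.py 0.5125 -0.35 0.079 6.5;  python3 - <<'E'
from h import *
from workcell import imaging
c=imaging.camera("scene");print(*find(c,"yellow"),sep="\n")
cv2.imwrite("pics/s2.png",cv2.resize(c["img"][190:330,220:388,::-1],(720,600),interpolation=cv2.INTER_CUBIC))
E
```

```text
pos [ 0.5115 -0.3466  0.0771] shift cm [ 0.07 -0.18 -0.35] 
turn deg [ 1.16 -0.92  0.67] F [-2.9   0.54 10.49] t 6.8167
(70, array([299.9, 259.6]), array([ 0.5081, -0.3455,  0.064 ]), array([0.037, 0.056]), np.float64(13.0))
```

View pics/s2.png

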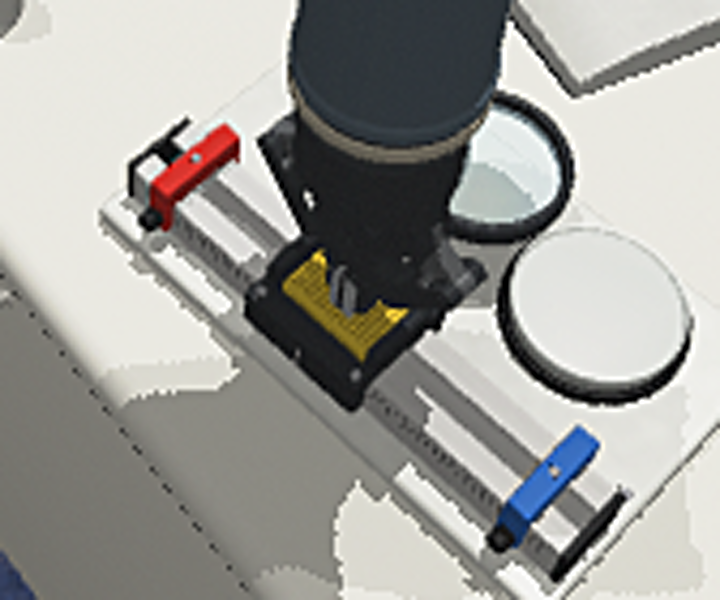

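Fingertips sit mid-pad, at crop (345,290), and the pad is down. The carriage is moving with the tool, and about 6 cm remains.

Emit:
play_rows:
  series:
    - [0, 0.1, 0.3, 0.4, -0.2, 0.2, 0]
    - [0, 0.1, 0.4, 0.4, -0.2, 0.2, 0]
    - [0, 0.1, 0.5, 0.3, -0.2, 0.2, 0]
    - [0, 0.1, 0.5, 0.2, -0.1, 0.1, 0]
    - [0, 0.1, 0.5, 0.2, -0.1, 0.1, 0]
    - [0, 0.1, 0.5, 0.2, -0.1, 0.1, 0]
    - [0, 0.1, 0.5, 0.2, 0, 0, 0]
    - [0, 0.1, 0.4, 0.2, 0, 0, 0]
    - [0, 0.1, 0.3, 0.2, 0, 0, 0]
    - [0, 0.1, 0.1, 0.2, 0, 0, 0]

```text
time: 7.7
position: [0.5081, -0.3172, 0.0771]
tool_rot: [-0.704, -0.04, 0.036, 0.708]
wrist_force: [-2.2, -1.2, 10.6]
finger_gap: -0.0002
```

```bash
python3 go.py 0.501 -0.281 0.078 6.5;  python3 - <<'E'
from h import *
from workcell import imaging
c=imaging.camera("scene");print(*find(c,"yellow"),sep="\n")
E
```

```text
pos [ 0.5081 -0.3172  0.0771] shift cm [-0.32 -0.07  3.67] 
turn deg [-0.36 -0.4   0.35] F [-2.22 -1.23 10.64] t 7.7
(71, array([289.6, 250.4]), array([ 0.5048, -0.3151,  0.064 ]), array([0.038, 0.057]), np.float64(14.3))
```

Emit:
play_rows:
  series:
    - [-0.05, 0.1, 0.3, 0, 0, 0.1, 0]
    - [-0.05, 0.1, 0.4, 0, 0, 0.1, 0]
    - [-0.05, 0.1, 0.4, 0.1, 0, 0.1, 0]
    - [-0.05, 0.1, 0.4, 0.1, 0, 0, 0]
    - [-0.05, 0.1, 0.4, 0.1, 0, 0, 0]
    - [0, 0.1, 0.4, 0.1, 0, 0, 0]
    - [0, 0.1, 0.4, 0.1, 0, 0, 0]
    - [0, 0.1, 0.3, 0.1, 0, 0, 0]
    - [0, 0.1, 0.2, 0.1, 0, 0, 0]
    - [0, 0.1, 0.1, 0.1, 0, 0, 0]

```text
time: 8.58
position: [0.5052, -0.2939, 0.0771]
tool_rot: [-0.705, -0.041, 0.03, 0.708]
wrist_force: [-3.2, -0.9, 10.9]
finger_gap: -0.0002
```

```bash
python3 go.py 0.501 -0.281 0.078 6.5;  python3 - <<'E'
from h import *
from workcell import imaging
c=imaging.camera("scene");print(*find(c,"yellow"),sep="\n")
cv2.imwrite("pics/s3.png",cv2.resize(c["img"][190:290,220:340,::-1],(720,600),interpolation=cv2.INTER_CUBIC))
E
```

```text
pos [ 0.5052 -0.2939  0.0771] shift cm [-0.29 -0.09  1.32] 
turn deg [-0.17 -0.75  0.86] F [-3.15 -0.87 10.87] t 8.5833
(68, array([281.8, 243.8]), array([ 0.5014, -0.2921,  0.064 ]), array([0.037, 0.057]), np.float64(16.8))
```

View pics/s3.png

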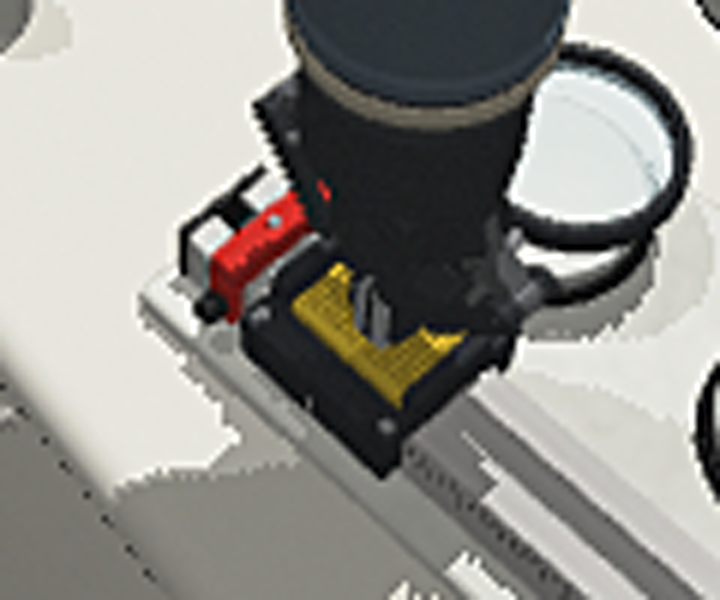

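The carriage is about 1 cm short of the stop (red face at crop ~(265,245), cheek just right of it). I'll creep the rest.

Emit:
play_rows:
  series:
    - [-0.05, 0.1, 0.22, 0, 0, 0.2, 0]
    - [-0.05, 0.1, 0.22, 0, 0, 0.2, 0]
    - [-0.05, 0.1, 0.22, 0.1, 0, 0.1, 0]
    - [0, 0.1, 0.22, 0.1, 0, 0.1, 0]
    - [0, 0.1, 0.22, 0.1, 0, 0.1, 0]
    - [0, 0.1, 0.22, 0.1, 0, 0, 0]
    - [0, 0.1, 0.22, 0.1, 0, 0, 0]
    - [0, 0.1, 0.22, 0.1, 0, 0, 0]
    - [0, 0.1, 0.22, 0.1, 0, 0, 0]
    - [0, 0.1, 0.22, 0.1, 0, 0, 0]

```text
time: 9.47
position: [0.5038, -0.2822, 0.0771]
tool_rot: [-0.706, -0.039, 0.028, 0.707]
wrist_force: [-2.5, -4.8, 10.8]
finger_gap: -0.0001
```

```bash
python3 go.py 0.501 -0.281 0.078 6.5
```

```text
pos [ 0.5038 -0.2822  0.0771] shift cm [-0.27 -0.09  0.15] 
turn deg [-0.02 -1.12  0.89] F [-2.45 -4.78 10.76] t 9.4667
```

Emit:
play_rows:
  series:
    - [0, 0.1, 0.22, 0, 0, 0, 0]
    - [0, 0.1, 0.22, 0, 0, 0, 0]
    - [0, 0.1, 0.22, 0, 0, 0, 0]
    - [0, 0.1, 0.22, 0, 0, 0, 0]
    - [0, 0.1, 0.22, 0, 0, 0, 0]
    - [0, 0.1, 0.22, 0, 0, 0, 0]
    - [0, 0.1, 0.2, 0, 0, 0, 0]
    - [0, 0.1, 0.2, 0, 0, 0, 0]
    - [0, 0.1, 0.2, 0, 0, 0, 0]
    - [0, 0.1, 0.2, 0, 0, 0, 0]

```text
time: 10.3
position: [0.5035, -0.2817, 0.0773]
tool_rot: [0.717, 0.04, -0.017, -0.696]
wrist_force: [-2.6, -3.5, 9.7]
finger_gap: 0.0001
```

```bash
python3 go.py 0.501 -0.281 0.078 6.5;  python3 - <<'E'
from h import *
from workcell import imaging
c=imaging.camera("scene");print(*find(c,"yellow"),sep="\n")
cv2.imwrite("pics/s4.png",cv2.resize(c["img"][190:290,220:340,::-1],(720,600),interpolation=cv2.INTER_CUBIC))
E
```

```text
pos [ 0.5035 -0.2817  0.0773] shift cm [-0.24 -0.08  0.09] 
turn deg [ 1.77 -1.94  1.75] F [-2.57 -3.53  9.65] t 10.3
(69, array([278.7, 239.9]), array([ 0.5022, -0.2801,  0.064 ]), array([0.041, 0.057]), np.float64(15.1))
```

View pics/s4.png

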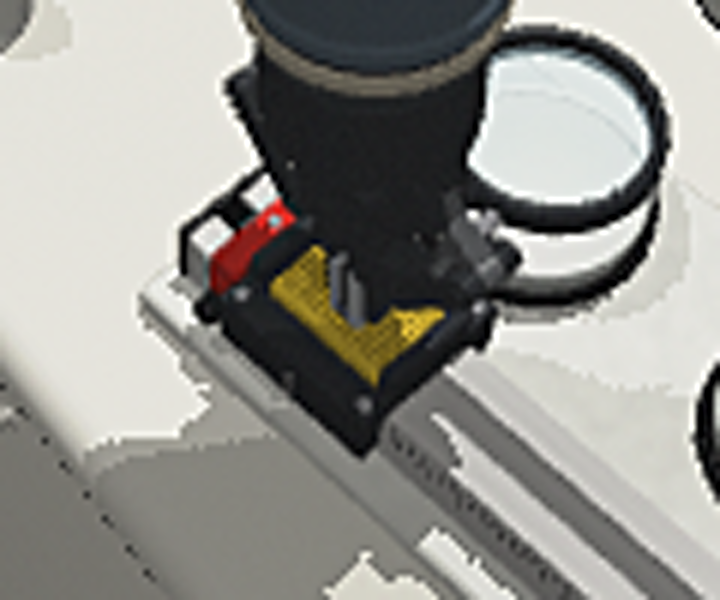

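The carriage is now against the red stop: there is no gap at crop (265,235), motion has stopped and lateral force is steady at 3.5–5 N. I'll lift straight up with a slight bias toward the stop.

Emit:
play_rows:
  series:
    - [0, -0.4, 0.15, 0, 0, 0, 0]
    - [0, -0.8, 0.1, 0, 0, 0, 0]
    - [0, -1, 0, 0, 0, 0, 0]
    - [0, -2, 0, 0, 0, 0, 0]
    - [0, -2.5, 0, 0, 0, 0, 0]
    - [0, -3, 0, 0, 0, 0, 0]
    - [0, -3, 0, 0, 0, 0, 0]
    - [0, -3, 0, 0, 0, 0, 0]
    - [0, -3, 0, 0, 0, 0, 0]
    - [0, -2, 0, 0, 0, 0, 0]

```text
time: 11.18
position: [0.4932, -0.2713, 0.2935]
tool_rot: [0.716, 0.037, -0.019, -0.697]
wrist_force: [0.8, -0.4, -0.2]
finger_gap: -0.0
```

Emit:
play_rows:
  series:
    - [0, 0, -2, 0, 0, 0, 0]
    - [0, 0, -3, 0, 0, 0, 0]
    - [0, 0, -3, 0, 0, 0, 0]
    - [0, 0, -3, 0, 0, 0, 0]
    - [0, 0, -2, 0, 0, 0, 0]
    - [0, 0, 0, 0, 0, 0, 0]
    - [0, 0, 0, 0, 0, 0, 0]
    - [0, 0, 0, 0, 0, 0, 0]
    - [0, 0, 0, 0, 0, 0, 0]
    - [0, 0, 0, 0, 0, 0, 0]

```text
time: 12.02
position: [0.5059, -0.3999, 0.3101]
tool_rot: [0.716, 0.045, -0.018, -0.697]
wrist_force: [0.7, 0.8, -0.5]
finger_gap: 0.0002
```

```bash
python3 go.py 0.501 -0.281 0.078 6.5;  python3 - <<'E'
from h import *
from workcell import imaging
c=imaging.camera("scene")
for k in H: print(k,*find(c,k))
cv2.imwrite("pics/s5.png",cv2.resize(c["img"][130:330,150:390,::-1],(720,600),interpolation=cv2.INTER_CUBIC))
E
```

```text
pos [ 0.5059 -0.3999  0.3101] shift cm [-0.27 22.86 12.55] 
turn deg [ 1.68 -1.4   2.05] F [ 0.67  0.75 -0.51] t 12.0167
yellow (60, array([279.3, 238.8]), array([ 0.5051, -0.2786,  0.064 ]), array([0.045, 0.058]), np.float64(12.3))
red (47, array([263.8, 228.2]), array([ 0.4962, -0.2341,  0.06  ]), array([0.063, 0.014]), np.float64(9.7))
blue (58, array([346.9, 302.7]), array([ 0.5221, -0.4737,  0.06  ]), array([0.068, 0.016]), np.float64(9.7))
```

View pics/s5.png

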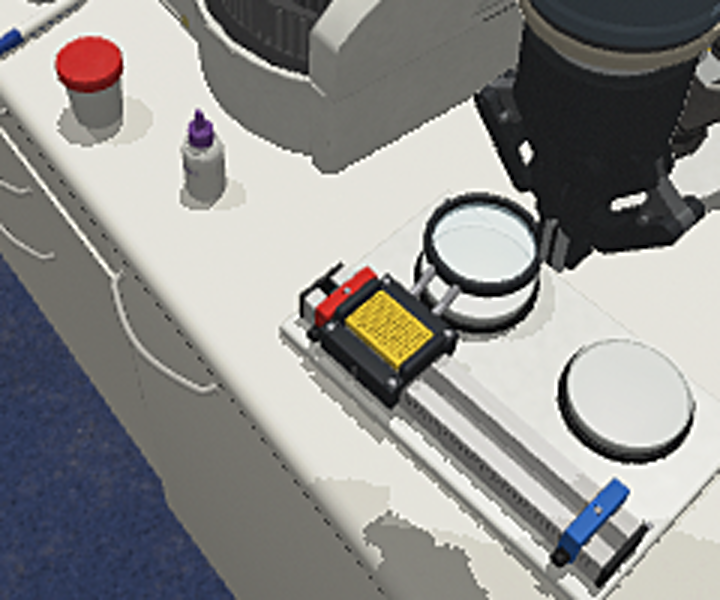

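The carriage touches the red stop (pad at crop (388,326), stop at (345,293)). The lens is over the left dish, the other things are in place and the arm is clear.

```bash
python3 -c "
from workcell import arm
print(arm.close_job())"
```

```text
the job is handed in; nothing more can be done
None
```

The job is handed in; it gives no verdict. I pressed the yellow pad with closed fingertips, at about 10 N and roughly 3–4 mm down. I slid the carriage about 7 cm along the rail to the red stop in slow steps, then lifted straight off and moved clear at about 12 s.

**Contact with the stop:** The carriage stopped moving while I kept pushing, with a steady sideways force of about 3.5–5 N at the wrist, against the 25 N limit. That force was read only at the end of each move.

**Final picture:** It shows no gap between carriage and stop. The measured distance between their centres is about 45.4 mm against the nominal 45 mm, so within camera accuracy. The lens is over the left dish, and the dishes, cup and bottle look undisturbed. The marker pen lay mostly outside that picture, and the arm never came low near it.

**Pad and arm:** The wrist force is back near zero (under 1 N), so the arm touches nothing. I did not measure the pad height directly after letting go.

**Tool drift:** The tool tilted about 2 degrees while pressing, and the carriage may have slid about 3 mm away from the stop during the first press. Neither caused any visible trouble.

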